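# Unlock the chocolate dish from its twist-lock stand and offer it level

### The arm

A 6-joint arm with a two-finger parallel gripper is mounted at the origin on a cart in front of the work surface, level with it; the furniture and walls round the work are solid. World frame = base frame: x ahead of the robot, y to its left, z up, the work surface at z = 0. Lengths are in m, angles in rad, forces in N, time in s.
With the tool pointing down it reaches from about 0.25 to 0.775 m from the base axis. Payload 4 kg.
Tool frame: the origin (TCP) lies at the very end of the fingers, on their centre line; the grasp point (between the pads) lies 19 mm behind it (robot.tcp_to_grasp is the distance from the TCP to the grasp point, in m); z points along the fingers, y is the line along which they close (so a half turn about z gives the same grasp; the last joint's range is limited). The gripper opens to 94 mm and grips with 3 to 60 N. Pads are 16 mm wide; open, the fingers measure 119 mm over their backs; the gripper's body (75 mm by 177 mm) begins 78 mm behind the grasp point.
Start: joints at [1, 0.087, 1.371, -0, 1.684, -0.103], TCP at [0.248, 0.491, 0.206] pointing down, gripper open.
Joint ranges: [-3.1, 3.1], [-0.76, 2.03], [0.27, 2.55], [-1.08, 4.22], [0.17, 2.65], [-2.57, 2.57]. Speed limits (rad/s): [2.79, 2.79, 3.14, 3.14, 3.14, 3.14].

### API

Orientations are given as [roll, pitch, yaw] about the fixed x, y, z axes, in that order (R = Rz(yaw) Ry(pitch) Rx(roll)).
In Python, from bench import robot gives the robot as it stands.
- The arm moves only by the shell command python3 nudge.py, which reads ROWS from standard input. ROWS is a JSON list of rows, 1 to 20 of them, each of 5 numbers: the finger opening in m, then dx, dy, dz in m, then a turn about the tool's z in rad; each row shifts and turns the commanded pose from where the row before left it, along the tool's axes as they then stand; what a row does not reach is not made up. A row lasts 1/12 s, in which the tool goes at most 0.0417 m and 0.125 rad, less where a joint would pass 70% of its speed; a pose out of reach is approached as far as the arm can. The fingers move at their own pace and stop on an object; the grip force is fixed at half the most. Time passes only in rows, so rows that do not move let the fingers close. It prints the time, the measured TCP pose, the force, the opening and the grip force at its end. Input that does not fit is refused with a message, and nothing moves.
- robot.get_obs(): the state, without advancing time (a new reading comes with each control period).
- robot.snapshot(name): name is "scene" or "side" or "wrist"; returns a dict with "color" (480x640x3 uint8, blue, green, red), "fx", "fy", "cx", "cy" (pixels), "extrinsics" (4x4, takes a point from world to camera coordinates). Camera axes: x right, y down, z forward; pixel columns grow to the right and rows downward; lengths in m; the calibration is good to about 2 mm. The wrist camera is an equidistant fisheye: a pixel r from the principal point sees the ray r / f radians off the axis. A picture is of the moment at which its call begins. There is no depth.
- robot.close_job(): hands the job in; it is judged then, once.
The state is a dict: "time": time; "joint_positions": joint angles; "qvel": joint speeds; "joint_torque": joint torques, N m; "tool_pos": TCP position; "ee_rot": TCP orientation; "wrist_force": force on the tool from outside, world axes, zero at the start; "wrist_torque": the same for the moment, N m; "width": finger opening in m; "finger_force": force on a finger pad.
Only numpy, scipy, OpenCV 4.12 (cv2) and the standard library are available. Lean on these libraries where they do the work, as an engineer would, in place of code of your own. Each camera call takes 0.05 s, during which the arm holds its last target. There are 200 camera calls.

### The job

A guest is having coffee: serve the chocolate. Take the dish by its arched handle, turn it anticlockwise (seen from above) about a quarter turn until you gently feel it come up against the stop, where the twist-lock of its stand lets go, then lift it straight off and carry it aside until no part of it is over the stand. Keep the dish level with the loose chocolate ball in the middle all the way, disturb nothing else, and finish still holding it out level by the handle, about a hand's breadth above the worktop.

Things in the scene. Friction and masses are not known exactly. Their poses are not given: they have to be found in the camera images.
- dish: round white stoneware dish, 145 mm across, 27 mm high at the rim, shallowly hollowed, 0.25 to 0.4 kg; origin at the centre of its underside, z up, x along the grip bar of its arched handle. The underside lies 46 mm above the worktop while the dish sits on the stand
- foot (a point): middle of the lower end of the steel foot under the dish, 14.5 mm below its underside: 33 mm across, with two lugs along the dish's x (56 mm over both, 9 mm wide, 4.5 mm thick), their tops 4.5 mm below the lips of the stand while seated
- grip (a point): centre of the oak grip bar at the top of the dish's arched handle, 125 mm above the dish's underside and right over its middle; the bar is straight and level, 70 mm long (along the dish's x), 14 mm thick (across, dish's y), 16 mm high; steel wire legs of 6 mm run down from its ends to the rim
- dish_middle (a point): where the ball's centre lies when the ball rests in the middle of the dish: 24 mm above the dish's underside, on its axis. The floor rises outward at 5 degrees to a radius of 44 mm, then steeply to the rim
- stand: turned oak stand, fixed to the worktop, 120 mm across the base, 84 mm across the head, 46 mm high; origin at the centre of its base, z up; its x is about where the dish's x lies at the start (within 10 degrees). The dish sits in it with 2 mm of sideways play and turns almost freely (under 0.2 N m); about 0.5 N m is plenty to feel the stop
- socket (a point): middle of the stand's top, over its twist-lock (bayonet) socket, 17 mm deep, hidden by the dish. Turned anticlockwise from above the dish stops hard when its x lies along the stand's y (80 to 95 degrees of turn). There, and up to 10 degrees before, the lugs stand under two gaps and the dish lifts straight up, free after 20 mm. Elsewhere two steel lips hold it down; clockwise too, after 20 at most
- chocolate_center (a point): centre of the loose round chocolate, a dark brown ball of 34 mm and 28 g that lies in the middle of the dish; if it rolls off the middle it may not come back by itself
- mug: speckled stoneware mug, 72x103x72 mm, left alone; origin at its underside
- glass: pale green drinking glass, 77 mm across, 133 mm high, left alone; origin at its underside
- teaspoon: steel teaspoon, 130 mm long, left alone; origin at its underside
- capsule: grey coffee capsule, 37 mm across, 28 mm high, beside the stand, left alone; origin at its underside

How it is judged:
By the outcome, as a careful person would: the job done as asked, in the order asked, and still so for the second after the job is handed in, while the arm keeps its last pose, push and grip.
It also fails if it takes over 58 s, if anything falls off the work surface, if the arm or the gripper's body presses on something with over 40 N, if the wrist force passes 120 N, or if a joint passes its speed limit or range.

## Working session

There is one attempt and no reset: what is moved stays moved. The work goes in short steps, Python scripts to look and compute and a shell command to move; the robot and the scene stay as the last step left them, time stands still between calls to the robot, and variables do not carry over. Pictures are saved under pics/ and viewed, at most 10 in all, crops included, and the job is handed in when it is done.

```bash
ls; mkdir -p pics; cat > h.py <<'E'
import numpy as np, cv2
from bench import robot
def snap(n,f):
    s=robot.snapshot(n); cv2.imwrite(f'pics/{f}.png',s['color']); np.savez(f'pics/{f}.npz',**{k:np.array(v) for k,v in s.items()}); return s
def ray(s,u,v,fish=False):
    E=np.array(s['extrinsics']); x=(u-s['cx'])/s['fx']; y=(v-s['cy'])/s['fy']
    if fish:
        r=np.hypot(x,y); d=np.array([np.sin(r)*x/max(r,1e-9),np.sin(r)*y/max(r,1e-9),np.cos(r)])
    else: d=np.array([x,y,1.])
    R=E[:3,:3]; o=-R.T@E[:3,3]; d=R.T@d; return o,d/np.linalg.norm(d)
def plane(s,u,v,z,fish=False):
    o,d=ray(s,u,v,fish); return o+d*(z-o[2])/d[2]
def tri(rs):
    A=np.zeros((3,3));b=np.zeros(3)
    for o,d in rs:
        P=np.eye(3)-np.outer(d,d);A+=P;b+=P@o
    p=np.linalg.solve(A,b); return p,[np.linalg.norm((np.eye(3)-np.outer(d,d))@(p-o)) for o,d in rs]
def proj(s,p):
    E=np.array(s['extrinsics']); q=E[:3,:3]@p+E[:3,3]; return s['fx']*q[0]/q[2]+s['cx'],s['fy']*q[1]/q[2]+s['cy']
def load(f): return {k:v for k,v in np.load(f'pics/{f}.npz').items()}
E
python3 - <<'E'
from h import *
a=[snap(n,n+'0') for n in('scene','side','wrist')]
for s in a: o,d=ray(s,s['cx'],s['cy']);print(o.round(3),d.round(3),s['fx'])
print(robot.get_obs())
E
```

```text
bench.py
nudge.py
pics
[-0.194  0.472  0.614] [ 0.757 -0.442 -0.481] 533.0902836591653
[0.275 0.681 0.764] [ 0.322 -0.673 -0.666] 533.7579893966234
[0.189 0.522 0.383] [ 0.204 -0.104 -0.974] 371.64829954431775
{'time': 0.15, 'joint_positions': array([ 9.99928343e-01,  8.78131925e-02,  1.37186333e+00, -5.35539587e-06,
        1.68361855e+00, -1.03128347e-01]), 'qvel': array([-0.00060416, -0.00213167, -0.0036774 , -0.00119837, -0.00049008,
       -0.00087056]), 'joint_torque': array([ 3.59982796e-04, -3.40643549e+01, -3.02793002e+01,  7.17158290e-02,
        3.04949668e-02, -1.39938165e-04]), 'tool_pos': array([0.24777372, 0.49056491, 0.20457998]), 'ee_rot': array([-3.13989873e+00, -1.69963075e-04,  2.67385227e+00]), 'wrist_force': array([ 0.07733438, -0.61685784, -0.73276841]), 'wrist_torque': array([ 0.01522135, -0.06504047, -0.0222995 ]), 'finger_force': 0.0, 'width': 0.09355828821208517}
```

View pics/scene0.png

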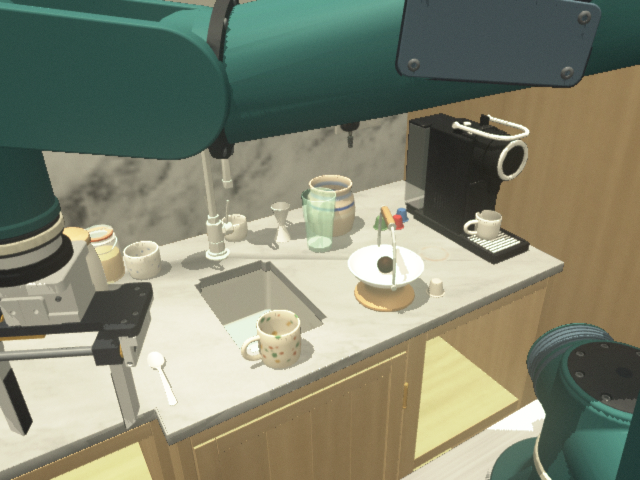

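View pics/side0.png

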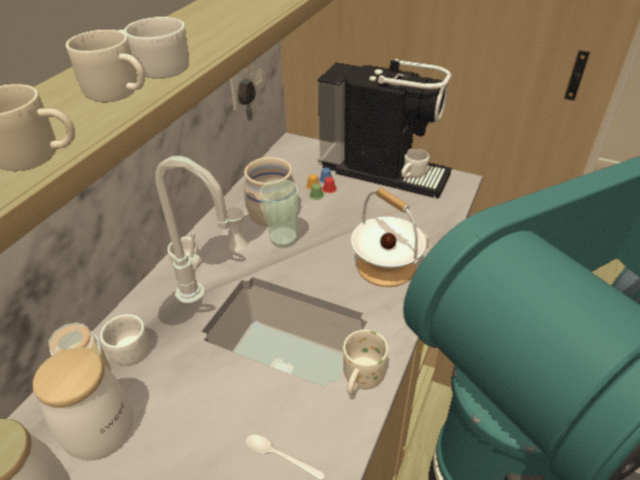

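The scene picture shows the dish near (386,266), ball (386,264), oak bar (388,217), capsule (436,287), glass (320,220) and mug (278,338). The side picture shows the dish near (388,243), ball (388,241) and bar (392,199).

```bash
python3 - <<'E'
from h import *
S=[load('scene0'),load('side0')]
box={'scene':dict(bar=(376,200,402,235),ball=(372,252,400,277)),'side':dict(bar=(370,183,414,216),ball=(376,228,400,252))}
c={}
for s,n in zip(S,('scene','side')):
    hsv=cv2.cvtColor(s['color'],cv2.COLOR_BGR2HSV)
    for k,(x0,y0,x1,y1) in box[n].items():
        h=hsv[y0:y1,x0:x1]
        m=((h[...,2]<110) if k=='ball' else ((h[...,1]>95)&(h[...,0]<25)&(h[...,2]>90))).astype(np.uint8)
        nn,l,st,ce=cv2.connectedComponentsWithStats(m); i=1+st[1:,4].argmax()
        ys,xs=np.where(l==i); p=np.c_[xs+x0,ys+y0].astype(np.float32)
        r=cv2.minAreaRect(p); mc=p.mean(0); vx,vy,_,_=cv2.fitLine(p,2,0,.01,.01).ravel()
        t=(p-mc)@[vx,vy]; e=[mc+[vx*q,vy*q] for q in (t.min(),t.max())]
        print(n,k,len(p),mc,r,np.round(e,1)); c[n,k]=(mc,e,(vx,vy))
    cv2.imwrite(f'pics/c_{n}.png',cv2.resize(s['color'][170:320,320:460],None,fx=4,fy=4,interpolation=cv2.INTER_CUBIC))
for k in('bar','ball'): print(k,tri([ray(s,*c[n,k][0]) for s,n in zip(S,('scene','side'))]))
# bar ends: on planes
z=tri([ray(s,*c[n,'bar'][0]) for s,n in zip(S,('scene','side'))])[0][2]
for s,n in zip(S,('scene','side')):
    a,b=[plane(s,*e,z) for e in c[n,'bar'][1]]; print(n,'bar',a.round(3),b.round(3),np.linalg.norm(b-a),np.degrees(np.arctan2(*(b-a)[[1,0]])))
E
python3 -c "
import cv2,numpy as np
a=[cv2.imread(f'pics/c_{n}.png')[:,:400] if 0 else cv2.resize(cv2.imread(f'pics/c_{n}.png'),(400,429)) for n in('scene','side')]
cv2.imwrite('pics/cc.png',np.hstack(a))"
```

```text
scene bar 233 [391.7296  217.79399] ((391.1615295410156, 218.09234619140625), (26.91553497314453, 14.139958381652832), 29.74488067626953) [[380.8 208.4]
 [402.1 226.7]]
scene ball 104 [384.83655 266.73077] ((384.5, 266.0), (10.0, 13.0), 90.0) [[377.5 265.9]
 [391.2 267.5]]
side bar 275 [390.8     198.66545] ((390.51690673828125, 198.5730438232422), (32.01193618774414, 9.115982055664062), 32.00538635253906) [[377.1 189.9]
 [404.  207.1]]
side ball 188 [387.9415  240.71277] ((388.0, 240.5), (15.0, 14.0), 90.0) [[387.3 233.1]
 [388.6 248.1]]
bar (array([ 0.49628652, -0.0928083 ,  0.16207398]), [np.float64(0.0008495244218644644), np.float64(0.0008495244218643056)])
ball (array([ 0.49159019, -0.08055541,  0.06485528]), [np.float64(0.0024641781084516288), np.float64(0.0024641781084516253)])
scene bar [ 0.54  -0.101  0.162] [ 0.459 -0.088  0.162] 0.08197728277325916 170.90687434309916
side bar [ 0.529 -0.107  0.162] [ 0.466 -0.077  0.162] 0.07013609574789198 154.25783736470655
```

View pics/cc.png

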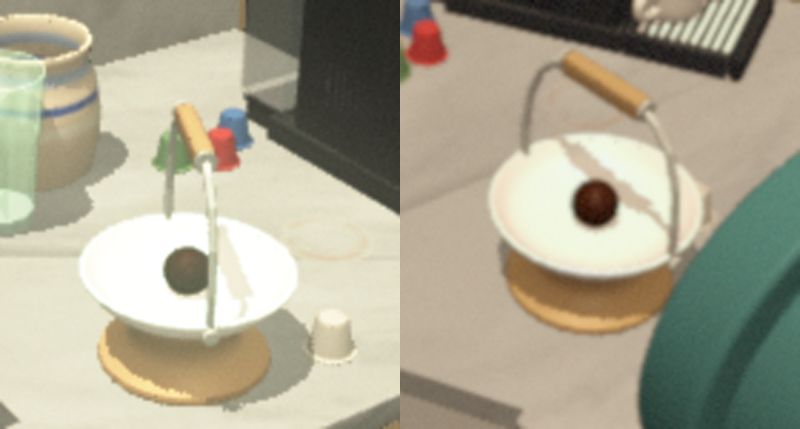

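The crop shows the bar clean in the side view. In the scene view a red capsule lies behind the bar (crop (222,145)) and contaminated the mask, and the leg cuts the ball. I'll redo these with hand-bounded pixels.

```bash
python3 - <<'E'
from h import *
S=[load('scene0'),load('side0')]
A=[(384.3,209),(391.8,224.5)]; B=[(379.5,191.2),(403.5,206.5)]
P=[tri([ray(S[0],*a),ray(S[1],*b)]) for a,b in zip(A,B)]
for p in P: print(p)
a,b=P[0][0],P[1][0]; d=a-b; print('mid',(a+b)/2,np.linalg.norm(d),np.degrees(np.arctan2(d[1],d[0])))
for i in (0,1):
    q=[plane(S[i],*e,.171) for e in (A,B)[i]]; dd=q[0]-q[1]; print(sum(q)/2,np.linalg.norm(dd),np.degrees(np.arctan2(dd[1],dd[0])))
print('ball',tri([ray(S[0],385.1,264.7),ray(S[1],387.9,240.7)]))
# dish rim ellipses: crop extents
for s,(l,r,t,bt) in zip(S,[((79,270),(298,272),(188,216),(195,330)),((489,196),(704,205),(597,135),(590,272))]):
    k=1/2.857; off=320 if s is S[0] else 320-140
    q=[plane(s,off+x*k,170+y*k,.073)[:2].round(3) for x,y in (l,r,t,bt)]; print('rim',q,np.mean(q,0))
# stand base bottom extents
def f(i,x,y,z=0): return plane(S[i],(320 if i==0 else 180)+x/2.857,170+y/2.857,z)[:2].round(3)
print('base scene L,R,bottom',f(0,97,352),f(0,271,352),f(0,185,404)); print('base side bot',f(1,590,330))
print('capsule',f(0,333,362),f(0,308,357),f(0,357,357)); 
for n,p in dict(mug=(278,355),glass=(320,243),pot=(332,232),spoon=(155,358),spoon2=(174,402),edgeA=(560,265),machR=(480,252),machF=(415,212)).items(): print(n,plane(S[0],*p,0)[:2].round(3))
for n,p in dict(glass=(284,240),mug=(364,380),machL=(335,175),machR=(447,188)).items(): print('side',n,plane(S[1],*p,0)[:2].round(3))
E
```

```text
(array([ 0.51939284, -0.09315399,  0.17141347]), [np.float64(9.013017128200657e-05), np.float64(9.013017128206803e-05)])
(array([ 0.4646819 , -0.0684448 ,  0.16970813]), [np.float64(9.961033856089673e-07), np.float64(9.961033855918306e-07)])
mid [ 0.49203737 -0.0807994   0.1705608 ] 0.06005614019228668 -24.30543377161087
[ 0.49147195 -0.08035177  0.171     ] 0.06342165367113284 -25.149023252760006
[ 0.49190094 -0.08017946  0.171     ] 0.061389253279198946 -25.81540445711431
ball (array([ 0.49117444, -0.07953007,  0.06822089]), [np.float64(0.0006678112328664265), np.float64(0.000667811232866337)])
rim [array([ 0.523, -0.014]), array([ 0.443, -0.135]), array([ 0.542, -0.119]), array([ 0.425, -0.036])] [ 0.48325 -0.076  ]
rim [array([ 0.558, -0.053]), array([ 0.421, -0.102]), array([ 0.512, -0.145]), array([ 0.47, -0.01])] [ 0.49025 -0.0775 ]
base scene L,R,bottom [ 0.524 -0.03 ] [ 0.459 -0.132] [ 0.444 -0.046]
base side bot [ 0.471 -0.028]
capsule [ 0.428 -0.16 ] [ 0.441 -0.15 ] [ 0.423 -0.178]
mug [0.443 0.181]
glass [ 0.733 -0.078]
pot [ 0.764 -0.13 ]
spoon [0.548 0.362]
spoon2 [0.433 0.365]
edgeA [ 0.375 -0.46 ]
machR [ 0.505 -0.358]
machF [ 0.739 -0.367]
side glass [ 0.719 -0.068]
side mug [0.434 0.192]
side machL [ 0.715 -0.338]
side machR [ 0.445 -0.393]
```

View pics/wrist0.png

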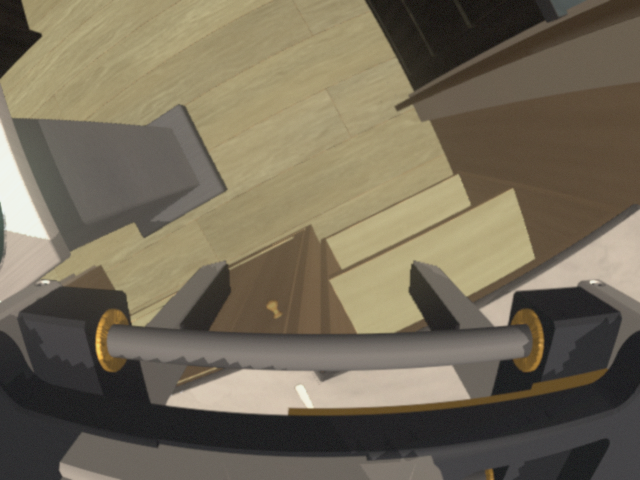

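The wrist picture shows the floor and counter front between the open fingers, so it gives nothing on the dish yet. The two views agree: grip at (0.492, -0.080, 0.171), bar at about -25°, ball right under it. Next I check the tap clearance and counter edge before moving.

```bash
python3 - <<'E'
from h import *
S=[load('scene0'),load('side0')]
print('tap',tri([ray(S[0],227,185),ray(S[1],228,222)]),plane(S[0],217,258,0))
for p in [(165,440),(400,340),(560,265)]: print('edge',plane(S[0],*p,0)[:2].round(3))
for p in [(200,280),(258,262),(322,318)]: print('sink',plane(S[0],*p,0)[:2].round(3))
E
```

```text
tap (array([0.69529215, 0.14500664, 0.21639136]), [np.float64(0.002934574301829441), np.float64(0.002934574301829417)]) [0.80020436 0.15043812 0.        ]
edge [0.37  0.399]
edge [ 0.364 -0.018]
edge [ 0.375 -0.46 ]
sink [0.736 0.214]
sink [0.735 0.08 ]
sink [0.49  0.065]
```

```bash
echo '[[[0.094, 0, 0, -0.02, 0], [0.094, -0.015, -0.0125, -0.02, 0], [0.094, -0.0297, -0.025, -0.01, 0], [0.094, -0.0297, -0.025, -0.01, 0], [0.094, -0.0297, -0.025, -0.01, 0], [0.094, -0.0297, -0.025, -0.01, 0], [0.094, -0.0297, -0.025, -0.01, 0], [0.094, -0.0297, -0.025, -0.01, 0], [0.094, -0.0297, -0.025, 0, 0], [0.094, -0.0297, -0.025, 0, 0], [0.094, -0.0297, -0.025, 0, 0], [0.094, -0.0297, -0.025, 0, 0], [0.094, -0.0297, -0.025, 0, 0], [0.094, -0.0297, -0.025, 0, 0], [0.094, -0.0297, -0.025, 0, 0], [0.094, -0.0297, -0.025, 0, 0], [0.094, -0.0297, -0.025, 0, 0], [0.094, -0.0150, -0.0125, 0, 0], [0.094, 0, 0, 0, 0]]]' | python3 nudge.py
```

```text
refused: ROWS must be a list of rows, each a list of 5 numbers. Nothing was moved.
```

The error is about the shape of the input: a list of rows, each a list of 5 numbers. Fixing that and sending the same move.

```bash
echo '[[0.094, 0, 0, -0.02, 0], [0.094, -0.015, -0.0125, -0.02, 0], [0.094, -0.0297, -0.025, -0.01, 0], [0.094, -0.0297, -0.025, -0.01, 0], [0.094, -0.0297, -0.025, -0.01, 0], [0.094, -0.0297, -0.025, -0.01, 0], [0.094, -0.0297, -0.025, -0.01, 0], [0.094, -0.0297, -0.025, -0.01, 0], [0.094, -0.0297, -0.025, 0, 0], [0.094, -0.0297, -0.025, 0, 0], [0.094, -0.0297, -0.025, 0, 0], [0.094, -0.0297, -0.025, 0, 0], [0.094, -0.0297, -0.025, 0, 0], [0.094, -0.0297, -0.025, 0, 0], [0.094, -0.0297, -0.025, 0, 0], [0.094, -0.0297, -0.025, 0, 0], [0.094, -0.0297, -0.025, 0, 0], [0.094, -0.0150, -0.0125, 0, 0], [0.094, 0, 0, 0, 0]]' | python3 nudge.py && echo '[[0.094, 0, 0, 0, 0.06], [0.094, 0, 0, 0, 0.125], [0.094, 0, 0, 0, 0.125], [0.094, 0, 0, 0, 0.125], [0.094, 0, 0, 0, 0.125], [0.094, 0, 0, 0, 0.125], [0.094, 0, 0, 0, 0.125], [0.094, 0, 0, 0, 0.125], [0.094, 0, 0, 0, 0.125], [0.094, 0, 0, 0, 0.125], [0.094, 0, 0, 0, 0.125], [0.094, 0, 0, 0, 0.125], [0.094, 0, 0, 0, 0.125], [0.094, 0, 0, 0, 0.125], [0.094, 0, 0, 0, 0.125], [0.094, 0, 0, 0, 0.125], [0.094, 0, 0, 0, 0.125], [0.094, 0, 0, 0, 0.125], [0.094, 0, 0, 0, 0.125], [0.094, 0, 0, 0, 0.125]]' | python3 nudge.py && echo '[[0.094, 0, 0, 0, 0.125], [0.094, 0, 0, 0, 0.125], [0.094, 0, 0, 0, 0.125], [0.094, 0, 0, 0, 0.125], [0.094, 0, 0, 0, 0.125], [0.094, 0, 0, 0, 0.06], [0.094, 0, 0, 0, 0], [0.094, 0, 0, 0, 0], [0.094, 0, 0, 0, 0]]' | python3 nudge.py
python3 - <<'E'
from h import *
s=snap('wrist','wrist1');o=robot.get_obs();print(o['tool_pos'],o['ee_rot'],o['joint_positions'],o['time'])
print(s['extrinsics'],s['cx'],s['cy'])
E
```

```text
time: 1.73
tool_pos: [0.4927, -0.0842, 0.3036]
ee_rot: [-3.14, -0.002, 2.668]
wrist_force: [0.1, 0.5, -1.2]
width: 0.0943
finger_force: 0.0
time: 3.4
tool_pos: [0.4916, -0.0793, 0.3054]
ee_rot: [-3.141, 0.0, 0.234]
wrist_force: [0.5, 0.3, 0.6]
width: 0.0937
finger_force: 0.0
time: 4.15
tool_pos: [0.4919, -0.08, 0.3055]
ee_rot: [-3.141, 0.0, -0.444]
wrist_force: [0.6, 0.1, -0.8]
width: 0.094
finger_force: 0.0
[ 0.4919257  -0.08007964  0.30547893] [-3.14138003e+00  1.07739537e-04 -4.44537412e-01] [-2.75342496e-01 -2.60876868e-02  1.29063620e+00  2.38852549e-04
  1.87711453e+00  1.74006327e+00] 4.2
[[-4.28680908e-01 -9.03455459e-01 -9.55399377e-04  1.40388481e-01]
 [-8.79534152e-01  4.17088275e-01  2.29035033e-01  4.19004578e-01]
 [-2.06524465e-01  9.90232524e-02 -9.73417711e-01  5.95694240e-01]
 [ 0.00000000e+00  0.00000000e+00  0.00000000e+00  1.00000000e+00]] 319.27536246514995 233.48507476150922
```

View pics/wrist1.png

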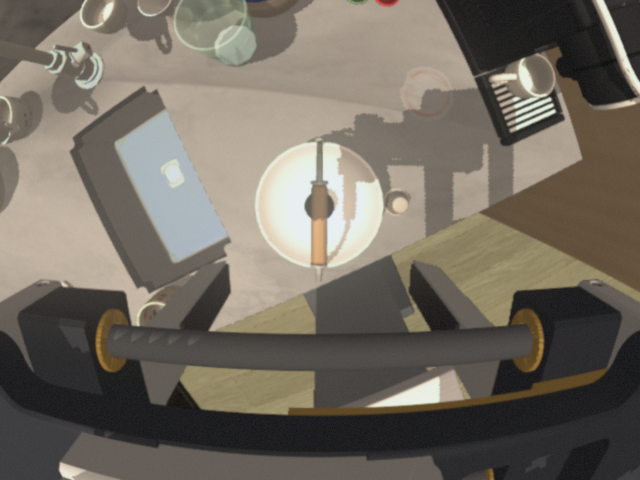

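The wrist picture shows the bar running from (319.5,186) to (319,265), in line with the tool. The dish rim is about (319,205), radius 63 px, with the ball beneath the bar. Check the bar in this third view.

```bash
python3 - <<'E'
from h import *
s=load('wrist1'); hsv=cv2.cvtColor(s['color'],cv2.COLOR_BGR2HSV)
h=hsv[180:270,300:340]; m=((h[...,1]>110)&(h[...,0]<25)&(h[...,2]>80)).astype(np.uint8)
n,l,st,ce=cv2.connectedComponentsWithStats(m);i=1+st[1:,4].argmax();ys,xs=np.where(l==i);p=np.c_[xs+300,ys+180].astype(np.float32)
r=cv2.minAreaRect(p);print(len(p),p.mean(0),r)
rows=[(y,p[p[:,1]==y][:,0].min(),p[p[:,1]==y][:,0].max()) for y in (215,235,255) if (p[:,1]==y).any()];print(rows)
q=[plane(s,(a+b+1)/2,y,.177,True) for y,a,b in rows]; d=q[0]-q[-1];print(np.round(q,4),np.degrees(np.arctan2(d[1],d[0])))
w=[np.linalg.norm(plane(s,a,y,.177,True)-plane(s,b+1,y,.177,True)) for y,a,b in rows];print('widths',w)
y0,y1=p[:,1].min(),p[:,1].max();print(plane(s,319.3,y0,.177,True),plane(s,319.3,y1+1,.177,True))
S=[load('scene0'),load('side0')]
c=p[:,1]; yt=(y0+y1+1)/2
print(tri([ray(S[0],388.1,216.8),ray(S[1],391.5,198.9),]))
# side/wrist ends triangulated
print(tri([ray(S[1],379.5,191.2),ray(s,319.5,y0,True)]),tri([ray(S[1],403.5,206.5),ray(s,319,y1+1,True)]))
print('dish axis z.073',plane(s,319.5,204.5,.073,True))
E
```

```text
39 [320.94873 257.3846 ] ((320.5, 256.0), (12.0, 5.0), 90.0)
[(255, np.float32(321.0), np.float32(322.0))]
[[ 0.4684 -0.0696  0.177 ]] 0.0
widths [np.float64(0.0017228276894923715)]
[ 0.47343222 -0.06945901  0.177     ] [ 0.46284486 -0.06443564  0.177     ]
(array([ 0.49164758, -0.08087087,  0.17019837]), [np.float64(3.1083667314262056e-05), np.float64(3.1083667314395846e-05)])
(array([ 0.49435463, -0.06603957,  0.20004012]), [np.float64(0.01613252315467681), np.float64(0.016132523154676795)]) (array([ 0.46274484, -0.06352647,  0.17396218]), [np.float64(0.0006968606241113028), np.float64(0.000696860624111383)])
dish axis z.073 [ 0.49449719 -0.07959872  0.073     ]
```

Mask too strict; loosen it.

```bash
python3 - <<'E'
from h import *
s=load('wrist1'); lab=cv2.cvtColor(s['color'],cv2.COLOR_BGR2LAB).astype(int); hsv=cv2.cvtColor(s['color'],cv2.COLOR_BGR2HSV)
for y in (195,225,245,255): print(y,[tuple(int(t) for t in hsv[y,x]) for x in range(309,331)])
m=((hsv[...,1]>85)&(hsv[...,0]<22)).astype(np.uint8); m[:180]=0;m[275:]=0;m[:,:300]=0;m[:,340:]=0
rows=[]
for y in range(186,264,3):
    x=np.where(m[y])[0]
    if len(x)>5 : rows.append((y,x.min(),x.max()))
print(rows)
q=np.array([plane(s,(a+b+1)/2,y,.177,True) for y,a,b in rows if y>222]);vx,vy,cx,cy=cv2.fitLine(q[:,:2].astype(np.float32),2,0,.01,.01).ravel()
print(np.degrees(np.arctan2(vy,vx)),cx,cy,[round(float(np.linalg.norm(plane(s,a,y,.177,True)-plane(s,b+1,y,.177,True))),4) for y,a,b in rows])
print(plane(s,319.5,187,.177,True),plane(s,319,265,.177,True))
E
```

```text
195 [(81, 11, 163), (30, 13, 119), (23, 39, 110), (18, 57, 126), (16, 70, 134), (16, 73, 140), (15, 77, 146), (15, 77, 149), (16, 76, 148), (17, 79, 151), (15, 81, 152), (17, 81, 152), (16, 82, 150), (15, 79, 152), (16, 79, 149), (15, 77, 145), (17, 74, 138), (15, 64, 131), (19, 54, 119), (18, 41, 124), (18, 41, 154), (17, 43, 190)]
225 [(98, 9, 239), (90, 6, 224), (16, 30, 185), (15, 91, 187), (15, 101, 206), (16, 103, 216), (16, 101, 222), (16, 102, 223), (16, 101, 223), (16, 103, 221), (16, 102, 219), (15, 103, 217), (15, 105, 214), (15, 106, 212), (15, 104, 199), (15, 99, 183), (15, 85, 173), (15, 47, 173), (90, 5, 206), (102, 11, 238), (97, 10, 241), (97, 10, 241)]
245 [(56, 9, 237), (44, 13, 224), (19, 50, 190), (15, 97, 191), (15, 106, 204), (15, 108, 215), (16, 105, 219), (16, 106, 221), (16, 107, 221), (16, 106, 219), (15, 108, 218), (15, 107, 217), (15, 110, 214), (14, 108, 210), (15, 106, 198), (15, 101, 181), (16, 86, 170), (18, 45, 175), (43, 19, 214), (60, 7, 235), (64, 7, 239), (56, 7, 239)]
255 [(23, 30, 230), (21, 44, 219), (17, 71, 190), (15, 104, 192), (15, 109, 20
[... 351 characters left out ...]
np.int64(312), np.int64(324)), (228, np.int64(312), np.int64(325)), (231, np.int64(312), np.int64(325)), (234, np.int64(312), np.int64(325)), (237, np.int64(312), np.int64(325)), (240, np.int64(312), np.int64(325)), (243, np.int64(312), np.int64(325)), (246, np.int64(312), np.int64(325)), (249, np.int64(312), np.int64(325)), (252, np.int64(312), np.int64(325)), (255, np.int64(312), np.int64(325)), (258, np.int64(312), np.int64(325)), (261, np.int64(312), np.int64(325))]
-25.095346 0.4790978 -0.071827546 [0.0076, 0.0118, 0.011, 0.0118, 0.0119, 0.0119, 0.0119, 0.0119, 0.012, 0.012, 0.012, 0.012, 0.0121, 0.0121, 0.0121]
[ 0.52226634 -0.09281296  0.177     ] [ 0.46130711 -0.06341778  0.177     ]
```

```bash
echo '[[0.094, 0, -0.0012, 0.01, 0], [0.094, 0, 0, 0.02, 0], [0.094, 0, 0, 0.02, 0], [0.094, 0, 0, 0.02, 0], [0.094, 0, 0, 0.02, 0], [0.07, 0, 0, 0.02, 0], [0.06, 0, 0, 0.015, 0], [0.05, 0, 0, 0.015, 0], [0.04, 0, 0, 0.0085, 0], [0.03, 0, 0, 0.005, 0], [0.024, 0, 0, 0, 0], [0.022, 0, 0, 0, 0], [0.020, 0, 0, 0, 0], [0.019, 0, 0, 0, 0], [0.018, 0, 0, 0, 0]]' | python3 nudge.py && python3 - <<'E'
from h import *
a=snap('wrist','wrist2')['color']; snap('scene','scene2'); b=snap('side','side2')['color']
cv2.imwrite('pics/v2.png',np.hstack([cv2.resize(a[100:340,200:440],(400,400)),cv2.resize(b[170:310,330:470],(400,400))]))
o=robot.get_obs();print(o['tool_pos'],o['width'],o['wrist_force'],o['wrist_torque'])
E
```

```text
time: 5.45
tool_pos: [0.4931, -0.0796, 0.1529]
ee_rot: [-3.141, -0.002, -0.446]
wrist_force: [0.1, -0.3, -0.7]
width: 0.0304
finger_force: 0.0
[ 0.49279859 -0.07947983  0.15240786] 0.01981109668927562 [ 0.90030869  0.63731006 -0.18176724] [ 0.06151263  0.18688762 -0.01759601]
```

View pics/v2.png

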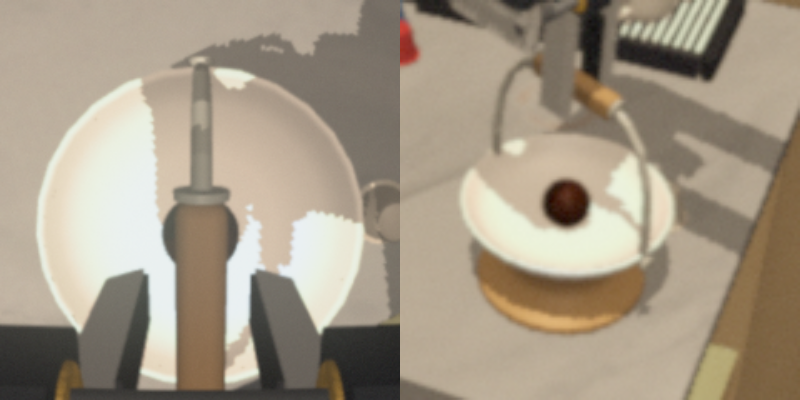

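The left crop shows the bar centred between the fingers (bar 177–225, fingers at 148 and 252). The right crop shows the fingers straddling it at the right height, with the ball in the middle. Close.

```bash
echo '[[0.016, 0, 0, 0, 0], [0.015, 0, 0, 0, 0], [0.014, 0, 0, 0, 0], [0.013, 0, 0, 0, 0], [0.01, 0, 0, 0, 0], [0.005, 0, 0, 0, 0], [0, 0, 0, 0, 0], [0, 0, 0, 0, 0], [0, 0, 0, 0, 0], [0, 0, 0, 0, 0]]' | python3 nudge.py && python3 -c "
from h import *
o=robot.get_obs();print(o['tool_pos'],o['ee_rot'],o['width'],o['wrist_force'],o['wrist_torque'])"
```

```text
time: 6.43
tool_pos: [0.4925, -0.0796, 0.152]
ee_rot: [3.141, -0.0, -0.446]
wrist_force: [-0.6, -1.2, 0.3]
width: 0.0138
finger_force: 30.0
[ 0.49254433 -0.07955083  0.15199659] [ 3.14141238e+00 -5.05234599e-05 -4.46285289e-01] 0.013783303555167235 [-0.59786351 -1.17655616  0.2827605 ] [-0.19967448  0.27298148 -0.0037382 ]
```

```bash
echo '[[0, 0, 0, 0, -0.01], [0, 0, 0, 0, -0.025], [0, 0, 0, 0, -0.045], [0, 0, 0, 0, -0.065], [0, 0, 0, 0, -0.08], [0, 0, 0, 0, -0.08], [0, 0, 0, 0, -0.08], [0, 0, 0, 0, -0.08], [0, 0, 0, 0, -0.08], [0, 0, 0, 0, -0.08], [0, 0, 0, 0, -0.08], [0, 0, 0, 0, -0.08], [0, 0, 0, 0, -0.08], [0, 0, 0, 0, -0.08], [0, 0, 0, 0, -0.08], [0, 0, 0, 0, -0.065], [0, 0, 0, 0, -0.045], [0, 0, 0, 0, -0.025], [0, 0, 0, 0, -0.01], [0, 0, 0, 0, 0]]' | python3 nudge.py && python3 -c "
from h import *
o=robot.get_obs();print(o['tool_pos'],o['ee_rot'],np.degrees(o['ee_rot'][2]+.446),o['wrist_force'],o['wrist_torque'])"
```

```text
time: 8.1
tool_pos: [0.4926, -0.0792, 0.152]
ee_rot: [-3.141, -0.001, 0.724]
wrist_force: [-0.4, 0.2, 0.4]
width: 0.0139
finger_force: 30.0
[ 0.4926486  -0.07916639  0.15199183] [-3.14127326e+00 -5.56608939e-04  7.24084218e-01] 67.04088736464436 [-0.35687947  0.15250719  0.35061952] [ 0.05976818  0.08602407 -0.00340901]
```

Turned 67°, free. Creep on toward the stop (80–95°).

```bash
P='from h import *
o=robot.get_obs();print(o["ee_rot"],np.degrees(o["ee_rot"][2]+.446),o["tool_pos"],o["wrist_force"],o["wrist_torque"])'
echo '[[0, 0, 0, 0, -0.02], [0, 0, 0, 0, -0.03], [0, 0, 0, 0, -0.03], [0, 0, 0, 0, -0.03], [0, 0, 0, 0, -0.03], [0, 0, 0, 0, -0.03], [0, 0, 0, 0, -0.02], [0, 0, 0, 0, -0.01], [0, 0, 0, 0, 0]]' | python3 nudge.py >/dev/null; python3 -c "$P"
echo '[[0, 0, 0, 0, -0.01], [0, 0, 0, 0, -0.01], [0, 0, 0, 0, 0]]' | python3 nudge.py >/dev/null; python3 -c "$P"
echo '[[0, 0, 0, 0, -0.01], [0, 0, 0, 0, -0.01], [0, 0, 0, 0, 0]]' | python3 nudge.py >/dev/null; python3 -c "$P"
```

```text
[ 3.14150790e+00 -1.19534209e-04  9.24025177e-01] 78.4966604438365 [ 0.49261531 -0.07945093  0.15201054] [-0.95317136 -0.10111149  0.40931928] [-0.05351093  0.13209793 -0.09395737]
[ 3.14153505e+00 -9.85474403e-05  9.44256358e-01] 79.65582175089173 [ 0.49260061 -0.07944451  0.15199979] [0.01224016 0.78811193 0.34759691] [-0.07077877  0.09725445 -0.06581205]
[ 3.14155917e+00 -9.09449265e-05  9.64353399e-01] 80.80729738192872 [ 0.49260363 -0.07943357  0.15197132] [0.16316632 0.65187992 1.53908338] [-0.06693571  0.13885216  0.03644961]
```

```bash
P='from h import *
o=robot.get_obs();print(o["time"],np.degrees(o["ee_rot"][2]+.446),o["wrist_force"],o["wrist_torque"])'
echo '[[0, 0, 0, 0, -0.01], [0, 0, 0, 0, -0.01], [0, 0, 0, 0, 0]]' | python3 nudge.py >/dev/null; python3 -c "$P"
echo '[[0, 0, 0, 0, -0.01], [0, 0, 0, 0, -0.01], [0, 0, 0, 0, 0]]' | python3 nudge.py >/dev/null; python3 -c "$P"
```

```text
9.6 81.95621099145819 [-0.78111652  0.09192742  2.05912262] [-0.03966003  0.09361551 -0.0777952 ]
9.85 83.10442417393483 [-0.10902286 -0.45115199  0.07534893] [-0.09769747  0.08434242 -0.03853101]
```

```bash
P='from h import *
o=robot.get_obs();print(o["time"],np.degrees(o["ee_rot"][2]+.446),o["wrist_force"],o["wrist_torque"])'
echo '[[0, 0, 0, 0, -0.01], [0, 0, 0, 0, -0.01], [0, 0, 0, 0, 0]]' | python3 nudge.py >/dev/null; python3 -c "$P"
echo '[[0, 0, 0, 0, -0.01], [0, 0, 0, 0, -0.01], [0, 0, 0, 0, 0]]' | python3 nudge.py >/dev/null; python3 -c "$P"
```

```text
10.1 84.24661806028698 [ 0.59292174 -0.46953011  0.79480789] [ 0.0041474   0.0646679  -0.03184862]
10.35 85.39554656560283 [-1.30552785 -0.65127392  0.27933041] [-0.0526916   0.10409429 -0.04854526]
```

```bash
P='from h import *
o=robot.get_obs();print(o["time"],np.degrees(o["ee_rot"][2]+.446),o["wrist_force"],o["wrist_torque"])'
echo '[[0, 0, 0, 0, -0.01], [0, 0, 0, 0, -0.005], [0, 0, 0, 0, 0]]' | python3 nudge.py >/dev/null; python3 -c "$P"
```

```text
10.6 86.23400538495063 [-0.04576748 -0.51277791  0.48397765] [-0.06437651  0.10894743 -0.07472278]
```

```bash
P='from h import *
o=robot.get_obs();print(o["time"],np.degrees(o["ee_rot"][2]+.446),o["wrist_force"],o["wrist_torque"])'
echo '[[0, 0, 0, 0, -0.01], [0, 0, 0, 0, -0.01], [0, 0, 0, 0, 0]]' | python3 nudge.py >/dev/null; python3 -c "$P"
```

```text
10.85 87.40183835926499 [-0.76326281  0.36784895 -0.13884803] [-0.07031264  0.10576377 -0.06753267]
```

```bash
P='from h import *
o=robot.get_obs();print(o["time"],np.degrees(o["ee_rot"][2]+.446),o["wrist_force"],o["wrist_torque"])'
echo '[[0, 0, 0, 0, -0.01], [0, 0, 0, 0, -0.01], [0, 0, 0, 0, 0]]' | python3 nudge.py >/dev/null; python3 -c "$P"
```

```text
11.1 88.54531213263151 [0.08023503 0.86623368 1.49755368] [-0.03196023  0.06575585 -0.04162006]
```

```bash
P='from h import *
o=robot.get_obs();print(o["time"],np.degrees(o["ee_rot"][2]+.446),o["wrist_force"],o["wrist_torque"])'
echo '[[0, 0, 0, 0, -0.01], [0, 0, 0, 0, -0.01], [0, 0, 0, 0, 0]]' | python3 nudge.py >/dev/null; python3 -c "$P"
```

```text
11.35 89.68996005563451 [ 0.30608593 -0.28206894  0.69636053] [-0.10510882  0.00053774 -0.05401724]
```

```bash
P='from h import *
o=robot.get_obs();print(o["time"],np.degrees(o["ee_rot"][2]+.446),o["wrist_force"],o["wrist_torque"])'
echo '[[0, 0, 0, 0, -0.01], [0, 0, 0, 0, -0.01], [0, 0, 0, 0, 0]]' | python3 nudge.py >/dev/null; python3 -c "$P"
```

```text
11.6 90.80519188614714 [0.82665529 0.14515793 0.48474456] [-0.08611117  0.00067474 -0.41611808]
```

```bash
P='from h import *
o=robot.get_obs();print(o["time"],np.degrees(o["ee_rot"][2]+.446),o["tool_pos"],o["wrist_force"],o["wrist_torque"])'
echo '[[0, 0, 0, 0, -0.003], [0, 0, 0, 0, 0], [0, 0, 0, 0, 0]]' | python3 nudge.py >/dev/null; python3 -c "$P"
```

```text
11.85 90.95817047522046 [ 0.49271387 -0.07947458  0.1520395 ] [ 0.96807539 -0.70375703  0.91659687] [-0.01885428 -0.04507382 -0.37342286]
```

```bash
P='from h import *
o=robot.get_obs();print(o["time"],np.degrees(o["ee_rot"][2]+.446),o["tool_pos"],o["wrist_force"],o["wrist_torque"])'
echo '[[0, 0, 0, 0, -0.006], [0, 0, 0, 0, 0], [0, 0, 0, 0, 0]]' | python3 nudge.py >/dev/null; python3 -c "$P"
```

```text
12.1 91.31322585425728 [ 0.4926967 -0.0794258  0.1519902] [ 0.64336507 -0.05546729  1.42077962] [-0.06793808 -0.09052764 -0.44317551]
```

Stop is clear (about 0.44 N m at 91°, against under 0.1 before). Ease back slightly to unload, then begin the lift.

```bash
P='from h import *
o=robot.get_obs();print(o["time"],np.degrees(o["ee_rot"][2]+.446),o["tool_pos"],o["wrist_force"],o["wrist_torque"])'
echo '[[0, 0, 0, 0, 0.008], [0, 0, 0, 0, 0.01], [0, 0, 0, 0, 0.01], [0, 0, 0, 0, 0.004], [0, 0, 0, 0, 0], [0, 0, 0, 0, 0]]' | python3 nudge.py >/dev/null; python3 -c "$P"
echo '[[0, 0, 0, -0.0005, 0], [0, 0, 0, -0.001, 0], [0, 0, 0, -0.0015, 0], [0, 0, 0, -0.0015, 0], [0, 0, 0, -0.0015, 0], [0, 0, 0, -0.001, 0], [0, 0, 0, -0.0005, 0], [0, 0, 0, 0, 0], [0, 0, 0, 0, 0]]' | python3 nudge.py ; python3 -c "$P"
```

```text
12.6 89.50949430344521 [ 0.49265477 -0.0794723   0.15201521] [1.42148802 0.02288194 1.1923188 ] [-0.19074368 -0.11981184  0.00252719]
time: 13.35
tool_pos: [0.4924, -0.0794, 0.1594]
ee_rot: [-3.141, 0.0, 1.116]
wrist_force: [0.5, 0.3, -2.6]
width: 0.0135
finger_force: 30.0
13.35 89.48287044190978 [ 0.49237488 -0.07940182  0.15937304] [ 0.54815544  0.26471893 -2.63538719] [-0.24072261 -0.13043045 -0.09291346]
```

Past the 4.5 mm lip gap with only the dish's weight on the wrist. Lift on.

```bash
echo '[[0, 0, 0, -0.0005, 0], [0, 0, 0, -0.001, 0], [0, 0, 0, -0.002, 0], [0, 0, 0, -0.003, 0], [0, 0, 0, -0.003, 0], [0, 0, 0, -0.003, 0], [0, 0, 0, -0.003, 0], [0, 0, 0, -0.003, 0], [0, 0, 0, -0.003, 0], [0, 0, 0, -0.003, 0], [0, 0, 0, -0.003, 0], [0, 0, 0, -0.003, 0], [0, 0, 0, -0.003, 0], [0, 0, 0, -0.002, 0], [0, 0, 0, -0.001, 0], [0, 0, 0, -0.0005, 0], [0, 0, 0, 0, 0], [0, 0, 0, 0, 0]]' | python3 nudge.py && python3 - <<'E'
from h import *
a=snap('scene','scene3')['color']; b=snap('side','side3')['color']
cv2.imwrite('pics/v3.png',np.hstack([cv2.resize(a[140:320,300:480],(400,400)),cv2.resize(b[140:320,310:490],(400,400))]))
o=robot.get_obs();print(o['tool_pos'],o['ee_rot'],o['wrist_force'],o['wrist_torque'])
c,sn=np.cos(o['ee_rot'][2]),np.sin(o['ee_rot'][2]); d=np.array([.575,-.22])-o['tool_pos'][:2]; print('tool dx,dy',d@[c,sn],d@[sn,-c])
E
```

```text
time: 14.85
tool_pos: [0.4925, -0.0794, 0.1963]
ee_rot: [-3.141, -0.0, 1.116]
wrist_force: [-0.5, 1.3, -3.4]
width: 0.0139
finger_force: 30.0
[ 0.49247565 -0.07939339  0.19622942] [-3.14113974e+00 -3.17762099e-05  1.11580637e+00] [ 0.20309116  0.85922524 -3.11070897] [-0.06131917  0.0226858   0.00748867]
tool dx,dy -0.09003645794827199 0.13591881021954444
```

View pics/v3.png

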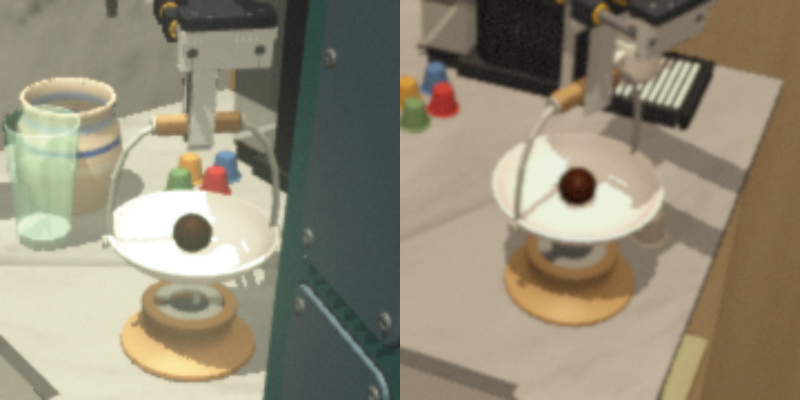

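Both views show the dish level and clear of the open socket, with the ball in the middle. Carry it aside toward (0.577, -0.222), between the stand and the machine.

```bash
echo '[[0, -0.0004, 0.0006, 0, 0], [0, -0.0008, 0.0013, 0, 0], [0, -0.0013, 0.002, 0, 0], [0, -0.0018, 0.0027, 0, 0], [0, -0.0022, 0.0033, 0, 0], [0, -0.0022, 0.0033, 0, 0], [0, -0.0022, 0.0033, 0, 0], [0, -0.0022, 0.0033, 0, 0], [0, -0.0022, 0.0033, 0, 0], [0, -0.0022, 0.0033, 0, 0], [0, -0.0022, 0.0033, 0, 0], [0, -0.0022, 0.0033, 0, 0], [0, -0.0022, 0.0033, 0, 0], [0, -0.0022, 0.0033, 0, 0], [0, -0.0022, 0.0033, 0, 0], [0, -0.0022, 0.0033, 0, 0], [0, -0.0022, 0.0033, 0, 0], [0, -0.0022, 0.0033, 0, 0], [0, -0.0022, 0.0033, 0, 0], [0, -0.0022, 0.0033, 0, 0]]' | python3 nudge.py && echo '[[0, -0.0022, 0.0033, 0, 0], [0, -0.0022, 0.0033, 0, 0], [0, -0.0022, 0.0033, 0, 0], [0, -0.0022, 0.0033, 0, 0], [0, -0.0022, 0.0033, 0, 0], [0, -0.0022, 0.0033, 0, 0], [0, -0.0022, 0.0033, 0, 0], [0, -0.0022, 0.0033, 0, 0], [0, -0.0022, 0.0033, 0, 0], [0, -0.0022, 0.0033, 0, 0], [0, -0.0022, 0.0033, 0, 0], [0, -0.0022, 0.0033, 0, 0], [0, -0.0022, 0.0033, 0, 0], [0, -0.0022, 0.0033, 0, 0], [0, -0.0022, 0.0033, 0, 0], [0, -0.0022, 0.0033, 0, 0], [0, -0.0022, 0.0033, 0, 0], [0, -0.0022, 0.0033, 0, 0], [0, -0.0022, 0.0033, 0, 0]]' | python3 nudge.py && echo '[[0, -0.0022, 0.0033, 0, 0], [0, -0.0022, 0.0033, 0, 0], [0, -0.0018, 0.0027, 0, 0], [0, -0.0013, 0.002, 0, 0], [0, -0.0008, 0.0013, 0, 0], [0, -0.0004, 0.0006, 0, 0], [0, 0, 0, 0, 0], [0, 0, 0, 0, 0], [0, 0, 0, 0, 0], [0, 0, 0, 0, 0], [0, 0, 0, 0, 0], [0, 0, 0, 0, 0]]' | python3 nudge.py && python3 - <<'E'
from h import *
a=snap('scene','scene4')['color']; b=snap('side','side4')['color']; snap('wrist','wrist4')
cv2.imwrite('pics/v4.png',np.hstack([cv2.resize(a[120:340,300:520],(400,400)),cv2.resize(b[120:340,300:520],(400,400))]))
o=robot.get_obs();print(o['time'],o['tool_pos'],o['ee_rot'],o['wrist_force'],np.linalg.norm(o['tool_pos'][:2]-[.492,-.08]))
E
```

```text
time: 16.62
tool_pos: [0.5288, -0.1413, 0.1964]
ee_rot: [-3.142, -0.0, 1.116]
wrist_force: [0.1, -0.4, -4.1]
width: 0.0136
finger_force: 30.0
time: 18.2
tool_pos: [0.5667, -0.2065, 0.1965]
ee_rot: [-3.142, -0.0, 1.116]
wrist_force: [0.5, 0.4, -3.0]
width: 0.0135
finger_force: 30.0
time: 19.2
tool_pos: [0.5746, -0.2196, 0.1965]
ee_rot: [3.141, -0.0, 1.116]
wrist_force: [-0.4, 0.7, -2.2]
width: 0.0138
finger_force: 30.0
19.35 [ 0.57455518 -0.21967628  0.19649642] [ 3.14155880e+00 -1.00509627e-04  1.11583496e+00] [-0.54826577 -0.13423027 -3.06038058] 0.1622492571202172
```

View pics/v4.png

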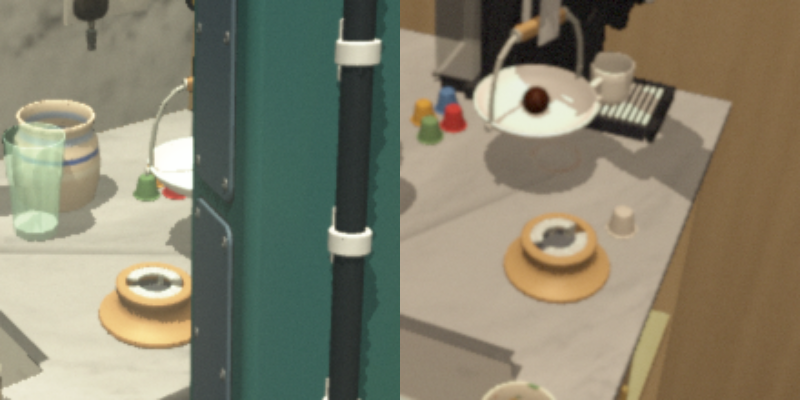

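The side crop shows the dish held level with the ball at its middle (536,100), well clear of the empty stand (558,240). The capsule is untouched. The underside is about 90 mm up, so I hand in.

```bash
python3 -c "
from bench import robot
print(robot.close_job())"
```

```text
the job is handed in; nothing more can be done
None
```

I turned the dish about 91° to the stop (felt at roughly 0.44 N m), lifted it off and carried it 162 mm aside; the arm now holds it level about 90 mm above the worktop with the ball in the middle, and the job was handed in at about 19 s with no verdict returned.

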